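Seat the ring in the corner stop and hold the inspection torch on it

ROBOT

A 6-joint arm with a two-finger parallel gripper is mounted at the origin on the work surface. World frame = base frame: x ahead of the robot, y to its left, z up, the work surface at z = 0. Lengths are in m, angles in rad, forces in N, time in s.
With the tool pointing down it reaches from about 0.375 to 0.9 m from the base axis. Payload 3.1 kg.
Tool frame: the origin (TCP) lies between the finger pads; the fingertips stand manip.finger_overhang ahead of it and the grasp point (between the pads) lies 5 mm behind it (manip.finger_overhang is the distance from the TCP to the fingertips, in m); z points along the fingers, y is the line along which they close (so a half turn about z gives the same grasp; the last joint's range is limited). The gripper opens to 85 mm and grips with 20 to 120 N. Pads are 22 mm wide; open, the fingers measure 114 mm over their backs; the gripper's body (76 mm by 85 mm) begins 54 mm behind the grasp point. The pads swing forward as they close: fully open they stand 13 mm farther back than shut.
Start: joints at [0.935, 0.527, 1.433, -0, 1.181, -0.178], TCP at [0.276, 0.561, 0.245] pointing down, gripper open.
Joint ranges: [-3.08, 3.08], [-0.75, 2.2], [0.22, 2.44], [-1.43, 4.57], [0, 2.65], [-2.85, 2.85]. Speed limits (rad/s): [2.79, 2.79, 3.14, 3.14, 3.14, 3.14].

INTERFACE

Orientations are given as a unit quaternion [x, y, z, w].
In Python, from station import manip gives the robot as it stands.
- The arm moves only by the tool drive_tool, never from a script. Its argument "plan" is a list of rows, each a list of 7 numbers: the shift along the tool's x, y, z in m, then the turn, a rotation vector about the tool's x, y, z in degrees, then the opening, from -1 (shut) to 1 (fully open). In form: [[x, y, z, wx, wy, wz, gripper], ...]. A call has 1 to 10 rows; each row shifts and turns the commanded pose from where the row before left it, along the tool's axes as they then stand; what a row does not reach is not made up. A row lasts 1/10 s, in which the tool goes at most 50 mm and 8.59 degrees, less where a joint would pass 70% of its speed; a pose out of reach is approached as far as the arm can. A call is refused whole if a number of a shift passes 0.05 or a number of a turn 8.59, either way. A call with a gripper value outside its range is refused whole. The fingers move at their own pace and stop on an object; "newtons" is the grip in N (left out, the last holds). Time passes only in rows, so rows that do not move let the fingers close. It gives the time, the measured TCP pose, the force, the opening and the grip force at its end, in the units of the state.
- manip.sense(): the state, without advancing time (a new reading comes with each control period).
- manip.snapshot(name): name is "scene" or "top" or "wrist"; returns a dict with "image" (384x512x3 uint8, red, green, blue), "z_map" (384x512 float32, m along the optical axis (not along the pixel's ray), 0 where there is no reading), "fov_y" (degrees; the focal length in pixels is half the picture's height over the tangent of half this angle, whatever the lens; pixels are square), "cx", "cy" (the principal point, pixels), "k1" (the pictures are not rectified: a ray, as slopes to the right and down, at radius r is drawn at 1 + k1 r^2 times it, then the intrinsics apply), "extrinsics" (4x4, takes a point from camera to world coordinates); the wrist camera has in their place "mount" (4x4, takes a point from camera to tool coordinates, whose origin is the TCP and whose axes are the flange's). Camera axes: x right, y up, looking along -z (the intrinsics and any distortion apply to the point x, -y, -z); pixel columns grow to the right and rows downward; lengths in m; the calibration is good to about 2 mm. A picture is of the moment at which its call begins: read the wrist's pose just before it.
- manip.sign_off(): hands the job in; it is judged then, once.
The state is a dict: "t": time; "q": joint angles; "qd": joint speeds; "tau": joint torques, N m; "tcp_pos": TCP position; "tool_rot": TCP orientation; "force": force on the tool from outside, world axes, zero at the start; "ft_torque": the same for the moment, N m; "finger_gap": opening from 0.0 (shut) to 1.0 (fully open); "gripper_force": force on a finger pad.
Only numpy, scipy, OpenCV 4.12 (cv2) and the standard library are available. Lean on these libraries where they do the work, as an engineer would, in place of code of your own. Each camera call takes 0.05 s, during which the arm holds its last target. There are 200 camera calls.

TASK

Slide the steel ring along the granite plate until it is home against both faces of the corner stop, where the camera looks. Then draw the inspection torch out of its charging dock, lean it over to about 45 degrees with its lens about 10 cm from the ring and its light aimed at the middle of the ring, and finish holding it there in the air, still, with the ring still home. Do not lift the ring, and leave the other parts on the bench where they stand.

Things in the scene. Friction and masses are not known exactly. Their poses are not given: they have to be found in the camera images.
- ring: Plain turned steel ring lying flat on the granite plate: outside diameter 58, bore diameter 30, height 25 mm, about 0.36 kg. The only ring with an open bore. Origin: centre of its underside, z up.
- ring_center (a point): The middle of the ring: on its axis, 12.5 mm above its underside, inside the bore.
- stop: Fixed steel corner stop on the granite plate: two rails at a right angle, 20 mm wide, 8 mm high. Origin: inner corner where the stop faces meet, at the plate's top. One face is at x = 0 and runs 140 mm from the corner to -y, the other at y = 0 and runs 140 mm to -x. The ring belongs in the quarter x < 0, y < 0; touching both faces its axis is at (-29, -29) mm.
- camera (a point): Front of the small fixed camera's lens, which looks down at the corner. The camera, 36 mm square, leans from a post 14 mm thick that stands on the plate behind the corner, at (75, 75) mm in the stop's frame, and is 239 mm high. Keep the gripper clear of it.
- granite: Fixed granite plate, 500 x 500 mm, 60 mm high, on the table. Origin: centre of its underside.
- torch: Inspection torch, 150 mm long, about 0.15 kg: round head 30 mm diameter and 34 mm long, then a round handle 24 mm diameter to the tail. At the start it stands upright, lens down, in the dock. Origin: centre of the lens face (the light end); z points from the lens to the tail, so the light shines along -z.
- dock: Fixed charging dock of grey plastic on the table, base 80 x 76 mm with one upright round pocket, 36 mm bore, open at the top. Origin: on the pocket's axis, at the table. The pocket's floor is 16 mm and its rim 64 mm above the table; the torch's tail stands 166 mm above the table. The torch lifts straight out, nothing locks it.
- hub0: Bystander: loose stepped steel hub, 48 mm diameter, 28 mm high with a small knob on top, on the granite plate. Origin: centre of its underside.
- hub1: Bystander: loose stepped steel hub, 48 mm diameter, 28 mm high with a small knob on top, on the granite plate. Origin: centre of its underside.
- hub2: Bystander: loose stepped steel hub, 48 mm diameter, 28 mm high with a small knob on top, on the granite plate. Origin: centre of its underside.
- nozzle0: Bystander: loose steel nozzle standing upright on the granite plate, 36 mm diameter at the foot, tapering, 118 mm high. Origin: centre of its underside.
- nozzle1: Bystander: loose steel nozzle standing upright on the granite plate, 36 mm diameter at the foot, tapering, 118 mm high. Origin: centre of its underside.
- gauge0: Bystander: loose steel plug gauge, 21 mm thick and 88 mm long, upright in a hole of a wooden stand (60 x 100 x 35 mm) on the table, top about 99 mm above the table. Origin: centre of its lower end.
- gauge1: Bystander: loose steel plug gauge, 21 mm thick and 88 mm long, upright in a hole of a wooden stand (60 x 100 x 35 mm) on the table, top about 99 mm above the table. Origin: centre of its lower end.
- jar: Bystander: loose closed glass jar, 64 mm diameter, 70 mm high, on the table. Origin: centre of its underside.

How it is judged:
On the way, in this order (a step that is already met when the one before it is completed fails the run):
1. the ring is home against both stop faces (x of ring in the frame of stop between -0.0315 and -0.0265 m and y of ring in the frame of stop between -0.0315 and -0.0265 m and angle between ring's own z axis and vertical below 0.06 rad), for 0.3 s.
2. the torch is drawn clear of the dock in the gripper (z of torch in the frame of dock above 0.08 m and contact force between torch and the fingers above 1 N), for 0.2 s.
At the end, for the whole second after the job is handed in: Ring flat, within 2.5 mm of touching both stop faces. Torch held in the gripper, still, touching nothing else, leaning 30 to 60 degrees from upright, lens end down and 60 to 150 mm from the ring's middle, its axis passing within 18 mm (each way) of that middle (all of step 1 and x of ring_center in the frame of torch between -0.018 and 0.018 m and y of ring_center in the frame of torch between -0.018 and 0.018 m and z of ring_center in the frame of torch between -0.15 and -0.06 m and angle between torch's own z axis and vertical between 0.52 and 1.05 rad and height (world z) of torch above 0.09 m and contact force between torch and the fingers above 1 N and contact force between torch and stop below 0.3 N and contact force between torch and ring below 0.3 N and contact force between torch and dock below 0.3 N and linear speed of torch below 0.02 m/s and linear speed of ring below 0.01 m/s); the arm keeps its last pose, push and grip.
It fails at once if the ring is lifted more than 12 mm off the plate (height (world z) of ring above 0.072 m).
It fails at once if another part is shifted more than 25 mm (distance of any of hub0, hub1, hub2, nozzle0, nozzle1, gauge0, gauge1, jar from where it was at the start of the episode above 0.025 m).
It fails at once if another part is tipped over (angle between any of hub0, hub1, hub2, nozzle0, nozzle1, gauge0, gauge1, jar's own z axis and vertical above 0.6 rad).
It also fails if it takes over 69 s, if anything falls off the work surface, if the arm or the gripper's body presses on something with over 40 N, if the wrist force passes 120 N, or if a joint passes its speed limit or range.

## Working session

There is one attempt and no reset: what is moved stays moved. The work goes in short steps, Python scripts to look and compute and a tool call to move; the robot and the scene stay as the last step left them, time stands still between calls to the robot, and variables do not carry over. Pictures are saved under pics/ and viewed, at most 10 in all, crops included, and the job is handed in when it is done.

Besides the shell and the picture viewer there is one more tool, called after "Call:" as a command line: name --pt "numbers of a row" for each row, then --argument value for the rest. drive_tool: Moves the arm, as the interface text tells. Its arguments: {"type":"object","properties":{"plan":{"type":"array"},"newtons":{"type":"number"}},"required":["plan"]}

```bash
ls; mkdir -p pics; cat > h.py <<'E'
import numpy as np, cv2
from station import manip
from scipy.spatial.transform import Rotation as R
def snap(n):
    s=manip.sense(); d=manip.snapshot(n)
    if 'mount' in d:
        T=np.eye(4); T[:3,:3]=R.from_quat(s['tool_rot']).as_matrix(); T[:3,3]=s['tcp_pos']; d['E']=T@np.array(d['mount'])
    else: d['E']=np.array(d['extrinsics'])
    h,w=d['image'].shape[:2]; f=h/2/np.tan(np.radians(d['fov_y'])/2)
    d['K']=np.array([[f,0,d['cx']],[0,f,d['cy']],[0,0,1.]]); return d
def rays(d,uv):
    p=cv2.undistortPoints(np.array(uv,float).reshape(-1,1,2),d['K'],np.array([d['k1'],0,0,0.])).reshape(-1,2)
    return np.c_[p[:,0],-p[:,1],-np.ones(len(p))]
def onplane(d,uv,z):
    r=rays(d,uv)@d['E'][:3,:3].T; o=d['E'][:3,3]
    return o+r*((z-o[2])/r[:,2])[:,None]
def cloud(d):
    h,w=d['z_map'].shape; u,v=np.meshgrid(np.arange(w),np.arange(h))
    r=rays(d,np.c_[u.ravel(),v.ravel()])*d['z_map'].reshape(-1,1)
    P=(r@d['E'][:3,:3].T+d['E'][:3,3]).reshape(h,w,3); P[d['z_map']==0]=np.nan; return P
def proj(d,P):
    q=(np.atleast_2d(P)-d['E'][:3,3])@d['E'][:3,:3]; q=q*[1,-1,-1]
    return cv2.projectPoints(q,np.zeros(3),np.zeros(3),d['K'],np.array([d['k1'],0,0,0.]))[0].reshape(-1,2)
def save(d,name): cv2.imwrite('pics/'+name,d['image'][:,:,::-1])
E
python3 - <<'E'
from h import *
s=manip.sense(); print(s, manip.finger_overhang)
for n in ('scene','top'):
    d=snap(n); save(d,n+'.png'); np.savez(n+'.npz',**{k:v for k,v in d.items()})
    print(n,d['fov_y'],d['cx'],d['cy'],d['k1'],d['E'].round(3).tolist(), (d['z_map']>0).mean())
E
```

```text
pics
{'t': 0.0, 'q': array([ 9.35519529e-01,  5.28450908e-01,  1.43388719e+00, -3.75118980e-06,
        1.18134812e+00, -1.78470315e-01]), 'qd': array([ 0.0015684 , -0.00086199,  0.00205824,  0.0010527 , -0.00095392,
        0.00113707]), 'tau': array([ 6.36731602e-04, -4.42362285e+01, -1.78020251e+01, -1.81863193e-04,
        8.46940588e-03,  9.97527479e-06]), 'tcp_pos': array([0.2752354 , 0.56039411, 0.24434774]), 'tool_rot': array([ 2.26421704e-01,  9.74028807e-01, -9.62010438e-04, -4.12660182e-04]), 'force': array([-0.1265525 , -0.93870247, -0.61304861]), 'ft_torque': array([-0.05265266, -0.05443305, -0.03719144]), 'gripper_force': 0.0, 'finger_gap': 1.0019212724279423} 0.014
scene 54.96129484735672 253.61404661034823 190.25220565315024 0.0014134456887510394 [[-0.565, -0.496, 0.66, 1.175], [0.825, -0.337, 0.454, 0.435], [-0.002, 0.8, 0.599, 0.682], [0.0, 0.0, 0.0, 1.0]] 0.9959564208984375
top 47.766044449388986 257.9366606584582 202.15338063401842 -0.08425798637024355 [[0.029, 0.989, -0.143, 0.425], [-0.999, 0.032, 0.016, 0.033], [0.021, 0.142, 0.99, 1.357], [0.0, 0.0, 0.0, 1.0]] 0.9961903889973959
```

View pics/top.png

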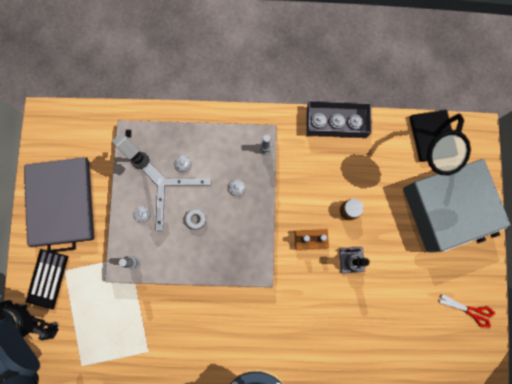

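View pics/scene.png

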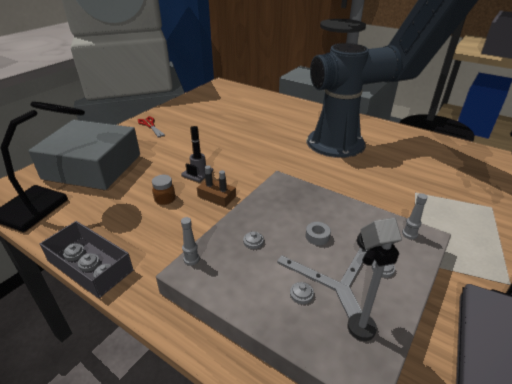

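The top view shows the ring at (195,219), the stop's corner at about (162,183) with one rail to the right (world −y) and one down (world −x), the camera head at (140,160), and the torch in the dock at (355,260). The scene view agrees: ring (318,233), torch (196,140), and a clear path from the ring to the corner.

```bash
python3 - <<'E'
from h import *
for n in ('top','scene'):
    d=dict(np.load(n+'.npz')); P=cloud(d); Z=P[...,2]
    print(n)
    def box(c,hw,zlo,zhi):
        m=np.zeros(Z.shape,bool); u,v=c; m[v-hw:v+hw,u-hw:u+hw]=1
        return m&(Z>zlo)&(Z<zhi)
    ring,torch=((195,219),(360,261)) if n=='top' else ((318,233),(196,138))
    m=box(ring,20,.077,.095).astype(np.uint8)
    c=max(cv2.findContours(m,cv2.RETR_EXTERNAL,cv2.CHAIN_APPROX_NONE)[0],key=cv2.contourArea)
    q=P[m>0]; top=q[q[:,2]>np.median(q[:,2])-.006]
    W=onplane(d,c.reshape(-1,2),.085)[:,:2].astype(np.float32)
    print('ring',top[:,2].mean(),cv2.minEnclosingCircle(W), cv2.minEnclosingCircle(top[:,:2].astype(np.float32)))
    print('granite z',np.nanmedian(Z[m.shape[0]//2:m.shape[0]//2+3, ring[0]+25:ring[0]+35]))
    m=box(torch,30,.1,.19); q=P[m]; print('torch',m.sum(),np.nanmax(q[:,2]),np.median(q[q[:,2]>.155],0))
    q=q[(q[:,2]<.155)]; print(' side',q[:,:2].mean(0))
    # heights of the stop
    if n=='top':
        S=np.where((Z>.064)&(Z<.075)&(P[...,0]>.35)&(P[...,0]<.75),255,0).astype(np.uint8); cv2.imwrite('stopmask.png',S)
        g=cv2.resize(d['image'][100:300,90:390],None,fx=2.6,fy=2.6,interpolation=cv2.INTER_CUBIC)
        g[:,:,0]=np.maximum(g[:,:,0],cv2.resize(S[100:300,90:390],None,fx=2.6,fy=2.6,interpolation=cv2.INTER_NEAREST))
        cv2.imwrite('pics/z1.png',g[:,:,::-1])
for nm,uv in dict(corner=(164,184),tip1=(210,182),tip2=(159,230),hub0=(183,163),hub1=(236,187),hub2=(141,214),noz0=(265,138),noz1=(110,262)).items():
    print(nm,onplane(dict(np.load('top.npz')),[uv],.068 if nm[0] in'ct' else .085).round(3))
E
```

```text
top
ring 0.0840550923231714 ((0.5524964928627014, 0.1933988630771637), 0.02904944121837616) ((0.5523690581321716, 0.19439782202243805), 0.029376789927482605)
granite z 0.05899081398913131
torch 106 0.172092409268221 [ 0.44177105 -0.28710135  0.16516345]
 side [ 0.44026162 -0.27873636]
scene
ring 0.08259853442134141 ((0.5635614395141602, 0.19726261496543884), 0.030858291313052177) ((0.5596453547477722, 0.19584837555885315), 0.029484376311302185)
granite z -0.002461535692227401
torch 167 0.16634848286079496 [ 0.44841934 -0.2839375   0.16267983]
 side [ 0.45143728 -0.28168946]
corner [[0.657 0.297 0.068]]
tip1 [[0.667 0.158 0.068]]
tip2 [[0.517 0.303 0.068]]
hub0 [[0.719 0.24  0.085]]
hub1 [[0.651 0.078 0.085]]
hub2 [[0.562 0.356 0.085]]
noz0 [[ 0.805 -0.004  0.085]]
noz1 [[0.418 0.438 0.085]]
```

View pics/z1.png

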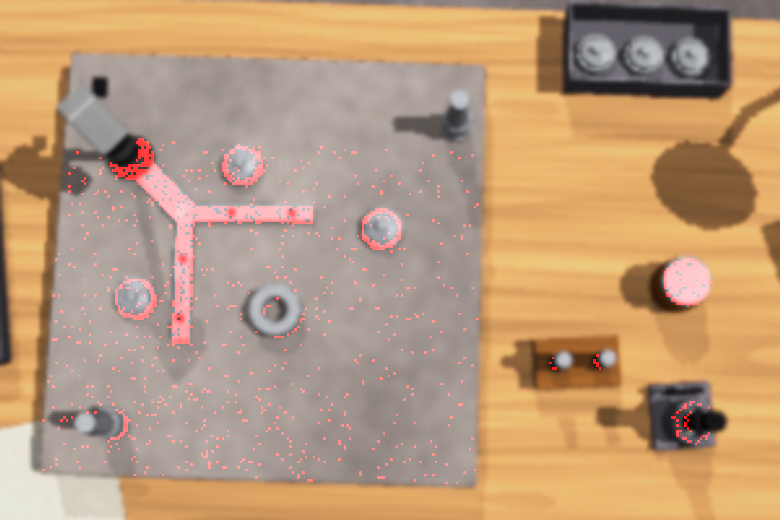

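```bash
python3 - <<'E'
from h import *
d=dict(np.load('top.npz')); P=cloud(d); Z=P[...,2]
m=((Z>.0625)&(Z<.075)).astype(np.uint8); m=cv2.medianBlur(m,3)
X,Y=P[...,0],P[...,1]
def fit(sel):
    q=P[(m>0)&sel][:,:2].astype(np.float32); l=cv2.fitLine(q,cv2.DIST_HUBER,0,.01,.01).ravel(); 
    n=np.array([-l[1],l[0]]); w=(q-l[2:])@n; print(len(q),l,'width',np.percentile(w,[3,97]),'ends',q.min(0),q.max(0)); return l
a=fit((X>.63)&(X<.70)&(Y>.165)&(Y<.265))   # along y
b=fit((X>.53)&(X<.63)&(Y>.28)&(Y<.335))    # along x
for nm,l in (('A',a),('B',b)): print(nm,np.degrees(np.arctan2(l[1],l[0])))
for n in('top','scene'):
    e=dict(np.load(n+'.npz')); C=cloud(e); s=(C[...,2]>.12)&(C[...,0]>.6)&(C[...,1]>.2)&(C[...,0]<.9)&(C[...,1]<.5)
    q=C[s]; print(n,len(q))
    for lo in np.arange(.12,.34,.03):
        t=q[(q[:,2]>lo)&(q[:,2]<lo+.03)]
        if len(t): print(round(lo,2),len(t),t.min(0).round(3),t.max(0).round(3))
s=manip.sense(); print(R.from_quat(s['tool_rot']).as_matrix().round(3))
E
```

```text
225 [ 0.03018834 -0.9995442   0.66600627  0.21435358] width [-0.00958713  0.00920503] ends [0.6553514  0.16671832] [0.6804043 0.2647301]
239 [0.9995545  0.02984488 0.57668996 0.30513605] width [-0.00970189  0.01023636] ends [0.53158015 0.2939996 ] [0.6295464 0.334719 ]
A -88.270065
B 1.7102396
top 532
0.24 131 [0.679 0.323 0.242] [0.763 0.367 0.27 ]
0.27 204 [0.683 0.328 0.27 ] [0.762 0.39  0.3  ]
0.3 197 [0.698 0.342 0.3  ] [0.744 0.388 0.318]
scene 2040
0.12 95 [0.734 0.367 0.12 ] [0.743 0.381 0.15 ]
0.15 100 [0.733 0.367 0.15 ] [0.742 0.381 0.18 ]
0.18 113 [0.735 0.368 0.18 ] [0.742 0.381 0.209]
0.21 135 [0.706 0.325 0.21 ] [0.742 0.381 0.24 ]
0.24 411 [0.698 0.322 0.24 ] [0.768 0.395 0.27 ]
0.27 727 [0.713 0.327 0.27 ] [0.768 0.395 0.3  ]
0.3 459 [0.709 0.343 0.3  ] [0.749 0.388 0.316]
[[-0.897  0.441 -0.001]
 [ 0.441  0.897 -0.002]
 [ 0.    -0.002 -1.   ]]
```

Call:
drive_tool --pt "-0.03 -0.015 0 0 0 0 1" --pt "-0.04 -0.02 0 0 0 0 1" --pt "-0.04 -0.02 0 0 0 0 1" --pt "-0.04 -0.02 0 0 0 0 1" --pt "-0.04 -0.02 0 0 0 0 1" --pt "-0.04 -0.02 0 0 0 0 1" --pt "-0.04 -0.02 0 0 0 0 1" --pt "-0.04 -0.02 0 0 0 0 1" --pt "-0.04 -0.02 0 0 0 0 1" --pt "-0.03 -0.015 0 0 0 0 1"

```text
t: 1.1
tcp_pos: [0.5342, 0.2204, 0.245]
tool_rot: [0.227, 0.974, -0.0, -0.0]
force: [0.1, 1.0, -0.6]
finger_gap: 1.004
gripper_force: 0.0
```

Call:
drive_tool --pt "0 0 0 0 0 8.5 1" --pt "0 0 0 0 0 8.5 1" --pt "0 0 0 0 0 0 1" --pt "0 0 0 0 0 0 1" --pt "0 0 0 0 0 0 1"

```text
t: 1.6
tcp_pos: [0.5326, 0.223, 0.2452]
tool_rot: [0.367, 0.93, -0.0, -0.0]
force: [0.5, 0.4, -0.5]
finger_gap: 0.995
gripper_force: 0.0
```

```bash
python3 - <<'E'
from h import *
d=snap('wrist'); save(d,'w1.png'); np.savez('w1.npz',**d); s=manip.sense()
print(s['t'],s['tcp_pos'],R.from_quat(s['tool_rot']).as_matrix().round(3).tolist(),s['qd'].round(3), d['E'].round(3).tolist(),d['fov_y'],d['k1'])
for nm,p in dict(ring=(.5525,.194,.085),corner=(.6535,.2974,.068)).items(): print(nm,proj(d,p))
E
```

```text
1.65 [0.53259255 0.22308681 0.24522411] [[-0.731, 0.683, -0.0], [0.683, 0.731, -0.0], [0.0, -0.0, -1.0]] [ 0.    -0.001 -0.    -0.     0.001  0.009] [[0.683, -0.701, -0.205, 0.481], [0.731, 0.655, 0.191, 0.273], [0.0, -0.28, 0.96, 0.373], [0.0, 0.0, 0.0, 1.0]] 70.16274824458047 -0.02582043939421189
ring [[248.57012571 209.23712018]]
corner [[370.67680764 206.72823079]]
```

View pics/w1.png

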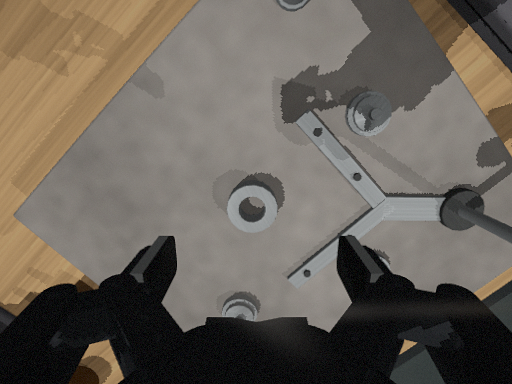

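The wrist view shows the ring at (252,208) and the inner corner at about (370,207); both agree with the top-view predictions within a few pixels. The fingers are at (150,270) and (360,270).

```bash
cat > wm.py <<'E'
from h import *
def measure(d,ringguess,P=None):
    P=cloud(d); Z=P[...,2]; out={}
    u,v=map(int,ringguess); m=((Z>.078)&(Z<.092)).astype(np.uint8); k=np.zeros_like(m); k[v-45:v+45,u-45:u+45]=1
    m=cv2.medianBlur(m*k,3); c=max(cv2.findContours(m,cv2.RETR_EXTERNAL,cv2.CHAIN_APPROX_NONE)[0],key=cv2.contourArea)
    (x,y),(a,b),_=cv2.fitEllipse(onplane(d,c.reshape(-1,2),.085)[:,:2].astype(np.float32)); out['ring']=(x,y,a,b,np.nanmedian(Z[m>0]))
    s=cv2.medianBlur(((Z>.0635)&(Z<.073)).astype(np.uint8),3); L=[]
    for sel in ((P[...,0]>.635)&(P[...,0]<.70)&(P[...,1]>.17)&(P[...,1]<.27),(P[...,0]>.53)&(P[...,0]<.63)&(P[...,1]>.275)&(P[...,1]<.34)):
        vv,uu=np.nonzero((s>0)&sel); q=onplane(d,np.c_[uu,vv],.068)[:,:2].astype(np.float32)
        l=cv2.fitLine(q,cv2.DIST_HUBER,0,.01,.01).ravel(); n=np.array([-l[1],l[0]]); w=(q-l[2:])@n
        n=n*np.sign(n@(np.array([.55,.2])-l[2:])); L.append((n,n@l[2:]+.01)); out.setdefault('rail',[]).append((len(q),np.degrees(np.arctan2(l[1],l[0])).round(2),np.percentile(w,[2,98]).round(4)))
    A=np.array([L[0][0],L[1][0]]); out['corner']=np.linalg.solve(A,[L[0][1],L[1][1]]); out['home']=np.linalg.solve(A,[L[0][1]+.029,L[1][1]+.029]); return out
E
python3 - <<'E'
from wm import *
print(measure(dict(np.load('w1.npz')),(252,208)))
print(measure(dict(np.load('top.npz')),(195,219)))
E
```

```text
{'ring': (0.5544408559799194, 0.1973898708820343, 0.05595144256949425, 0.05713226646184921, np.float64(0.08384502510413894)), 'rail': [(950, np.float32(-85.01), array([-0.0099,  0.0118])), (1646, np.float32(-1.13), array([-0.0118,  0.0302]))], 'corner': array([0.64963388, 0.29696566]), 'home': array([0.62301227, 0.26848478])}
{'ring': (0.5522226095199585, 0.19353947043418884, 0.05458126962184906, 0.05622836947441101, np.float64(0.08364979107219606)), 'rail': [(208, np.float32(-88.88), array([-0.0098,  0.0091])), (249, np.float32(1.55), array([-0.0103,  0.0345]))], 'corner': array([0.65433043, 0.29709568]), 'home': array([0.62590929, 0.26731599])}
```

Call:
drive_tool --pt "-0.017 -0.002 0 0 0 0 1" --pt "-0.017 -0.002 0.02 0 0 0 1" --pt "0 0 0.03 0 0 0 1" --pt "0 0 0.03 0 0 0 1" --pt "0 0 0.03 0 0 0 1" --pt "0 0 0.025 0 0 0 1" --pt "0 0 0.015 0 0 0 1" --pt "0 0 0.013 0 0 0 1" --pt "0 0 0 0 0 0 1" --pt "0 0 0 0 0 0 1"

```text
t: 2.65
tcp_pos: [0.5556, 0.1964, 0.0825]
tool_rot: [0.368, 0.93, 0.0, 0.0]
force: [0.9, 0.7, 1.0]
finger_gap: 0.999
gripper_force: 0.0
```

Call:
drive_tool --newtons 30 --pt "0 0 0 0 0 0 0.5" --pt "0 0 0 0 0 0 0.2" --pt "0 0 0 0 0 0 0" --pt "0 0 0 0 0 0 -0.2" --pt "0 0 0 0 0 0 -0.5" --pt "0 0 0 0 0 0 -0.5" --pt "0 0 0 0 0 0 -0.5"

```text
t: 3.35
tcp_pos: [0.5554, 0.1965, 0.0839]
tool_rot: [0.368, 0.93, 0.0, 0.001]
force: [-1.1, -0.2, 6.2]
finger_gap: 0.663
gripper_force: 31.4
```

Call:
drive_tool --pt "0 0.006 0 0 0 0 -0.5" --pt "0 0.012 0 0 0 0 -0.5" --pt "0 0.012 0 0 0 0 -0.5" --pt "0 0.012 0 0 0 0 -0.5" --pt "0 0.012 0 0 0 0 -0.5" --pt "0 0.012 0 0 0 0 -0.5" --pt "0 0.012 0 0 0 0 -0.5" --pt "0 0.008 0 0 0 0 -0.5" --pt "0 0.004 0 0 0 0 -0.5" --pt "0 0 0 0 0 0 -0.5"

```text
t: 4.35
tcp_pos: [0.6166, 0.2622, 0.0839]
tool_rot: [0.367, 0.93, -0.0, 0.0]
force: [-2.3, -1.4, 6.4]
finger_gap: 0.662
gripper_force: 31.3
```

Call:
drive_tool --pt "0 0.002 0 0 0 0 -0.5" --pt "0 0.002 0 0 0 0 -0.5" --pt "0 0.002 0 0 0 0 -0.5" --pt "0 0 0 0 0 0 -0.5"

```text
t: 4.75
tcp_pos: [0.6201, 0.2659, 0.0839]
tool_rot: [0.368, 0.93, -0.001, -0.0]
force: [-2.8, -3.2, 5.9]
finger_gap: 0.664
gripper_force: 31.5
```

Call:
drive_tool --pt "0 0.002 0 0 0 0 -0.5" --pt "0 0.002 0 0 0 0 -0.5" --pt "0 0.001 0 0 0 0 -0.5" --pt "0 0 0 0 0 0 -0.5"

```text
t: 5.15
tcp_pos: [0.6219, 0.2679, 0.0839]
tool_rot: [0.367, 0.93, -0.003, -0.001]
force: [-5.5, -7.7, 9.7]
finger_gap: 0.657
gripper_force: 31.7
```

Call:
drive_tool --pt "0 0.002 0 0 0 0 -0.5" --pt "0 0.002 0 0 0 0 -0.5" --pt "0 0 0 0 0 0 -0.5" --pt "0 0 0 0 0 0 -0.5"

```text
t: 5.55
tcp_pos: [0.6223, 0.2682, 0.084]
tool_rot: [0.367, 0.93, -0.007, -0.003]
force: [-9.9, -13.5, 15.4]
finger_gap: 0.661
gripper_force: 32.0
```

Call:
drive_tool --pt "0 -0.003 0 0 0 0 -0.5" --pt "0 0 0 0 0 0 0.6" --pt "0 0 0 0 0 0 0.9" --pt "0 0 0 0 0 0 0.9" --pt "0 0 -0.02 0 0 0 0.9" --pt "0 0 -0.04 0 0 0 1" --pt "0 0 -0.04 0 0 0 1" --pt "0 0 -0.04 0 0 0 1" --pt "0 0 -0.02 0 0 0 1" --pt "0 0 0 0 0 0 1"

```text
t: 6.55
tcp_pos: [0.6272, 0.2722, 0.2469]
tool_rot: [0.368, 0.93, 0.003, 0.004]
force: [1.2, 0.4, -0.4]
finger_gap: 1.0
gripper_force: 0.0
```

```bash
python3 - <<'E'
from wm import *
d=snap('wrist'); np.savez('w2.npz',**d); s=manip.sense(); print(s['t'],s['tcp_pos'])
p=proj(d,(.6235,.268,.085))[0]; print(p, measure(d,p))
u,v=map(int,p); u=np.clip(u,100,412);v=np.clip(v,100,284); g=cv2.resize(d['image'][v-75:v+75,u-100:u+100],None,fx=4,fy=4,interpolation=cv2.INTER_CUBIC); cv2.imwrite('pics/w2.png',g[:,:,::-1]); print(u,v)
E
```

```text
6.6 [0.62569257 0.27167816 0.24411557]
[249.00909743 178.42793059] {'ring': (0.6224164962768555, 0.26917657256126404, 0.05603574216365814, 0.056505605578422546, np.float64(0.0837919920061346)), 'rail': [(1287, np.float32(-87.43), array([-0.0104,  0.0106])), (1803, np.float32(0.87), array([-0.0099,  0.0314]))], 'corner': array([0.6548042 , 0.29849282]), 'home': array([0.62709554, 0.26906764])}
249 178
```

View pics/w2.png

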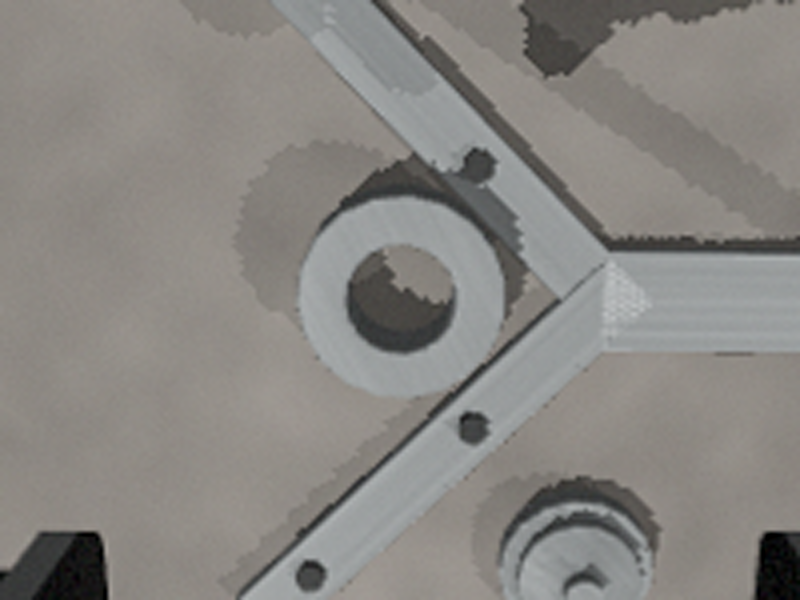

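```bash
cat > gap.py <<'E'
from wm import *
def gaps(d,ring_uv_contour,LA,LB):
    pass
E
python3 - <<'E'
from h import *
d=dict(np.load('w2.npz')); print('cam',d['E'][:3,3])
g=cv2.cvtColor(d['image'],cv2.COLOR_RGB2GRAY).astype(float)
f=lambda c: onplane(d,[(149+x/4-.375,103+y/4-.375) for x,y in c[0]],c[1])[:,:2]
A=f(([(285,0),(430,158),(556,300)],.068)); B=f(([(245,600),(400,455),(556,302)],.068)); C=f(([(401,296)],.085))[0]
for L in(A,B):
    l=cv2.fitLine(L.astype(np.float32),cv2.DIST_L2,0,.01,.01).ravel(); n=np.array([-l[1],l[0]]); print(np.degrees(np.arctan2(l[1],l[0])),abs(n@(C-l[2:])))
print(C)
E
```

```text
cam [0.5742717  0.3215003  0.37405537]
-0.91420466 0.029345389053009492
-87.69405 0.03612667059302032
[0.62193813 0.26928579]
```

The wrist crop shows the ring (centre (401,296)) touching the upper rail (y face), while the lower rail's edge still shows a gap, about 5–7 mm to the x face. I'll nudge it along +x with closed fingers from the −x side.

Call:
drive_tool --pt "0.02 -0.027 0 0 0 0 0" --pt "0.02 -0.027 0 0 0 0 -0.5" --pt "0 0 0.03 0 0 0 -1" --pt "0 0 0.04 0 0 0 -1" --pt "0 0 0.04 0 0 0 -1" --pt "0 0 0.03 0 0 0 -1" --pt "0 0 0.015 0 0 0 -1" --pt "0 0 0.002 0 0 0 -1" --pt "0 0 0 0 0 0 -1" --pt "0 0 0 0 0 0 -1"

```text
t: 7.6
tcp_pos: [0.5597, 0.2593, 0.0866]
tool_rot: [0.368, 0.93, 0.001, 0.001]
force: [0.5, 0.6, -0.8]
finger_gap: -0.001
gripper_force: 0.0
```

Call:
drive_tool --pt "-0.0037 0.0034 0 0 0 0 -1" --pt "-0.0037 0.0034 0 0 0 0 -1" --pt "-0.0022 0.002 0 0 0 0 -1" --pt "-0.0015 0.0014 0 0 0 0 -1" --pt "-0.0015 0.0014 0 0 0 0 -1" --pt "0 0 0 0 0 0 -1"

```text
t: 8.2
tcp_pos: [0.576, 0.2588, 0.0853]
tool_rot: [0.368, 0.93, 0.0, 0.0]
force: [-0.9, 0.1, 0.4]
finger_gap: 0.001
gripper_force: 0.0
```

Call:
drive_tool --pt "-0.0015 0.0014 0 0 0 0 -1" --pt "-0.0015 0.0014 0 0 0 0 -1" --pt "0 0 0 0 0 0 -1"

```text
t: 8.5
tcp_pos: [0.58, 0.2588, 0.0852]
tool_rot: [0.368, 0.93, -0.0, -0.0]
force: [-0.3, -0.7, 0.2]
finger_gap: -0.001
gripper_force: 0.0
```

Call:
drive_tool --pt "-0.0015 0.0014 0 0 0 0 -1" --pt "-0.0015 0.0014 0 0 0 0 -1" --pt "0 0 0 0 0 0 -1"

```text
t: 8.8
tcp_pos: [0.5834, 0.2586, 0.0851]
tool_rot: [0.368, 0.93, -0.0, -0.001]
force: [-2.4, -0.4, 0.8]
finger_gap: -0.001
gripper_force: 1.2
```

Call:
drive_tool --pt "-0.0015 0.0014 0 0 0 0 -1" --pt "-0.0007 0.0007 0 0 0 0 -1" --pt "0 0 0 0 0 0 -1"

```text
t: 9.1
tcp_pos: [0.5872, 0.2587, 0.0852]
tool_rot: [0.368, 0.93, 0.0, 0.0]
force: [-2.1, -0.8, 0.4]
finger_gap: 0.001
gripper_force: 1.0
```

Call:
drive_tool --pt "-0.0007 0.0007 0 0 0 0 -1" --pt "-0.0007 0.0007 0 0 0 0 -1" --pt "0 0 0 0 0 0 -1"

```text
t: 9.4
tcp_pos: [0.5878, 0.2587, 0.0851]
tool_rot: [0.368, 0.93, -0.001, -0.001]
force: [-5.7, -0.6, 1.6]
finger_gap: 0.0
gripper_force: 2.5
```

Call:
drive_tool --pt "-0.0007 0.0007 0 0 0 0 -1" --pt "-0.0007 0.0007 0 0 0 0 -1" --pt "0 0 0 0 0 0 -1"

```text
t: 9.7
tcp_pos: [0.5881, 0.2587, 0.085]
tool_rot: [0.368, 0.93, -0.002, -0.003]
force: [-8.1, -0.6, 3.0]
finger_gap: -0.003
gripper_force: 4.0
```

Call:
drive_tool --pt "0.0073 -0.0068 0 0 0 0 -1" --pt "0.011 -0.0102 0 0 0 0 -1" --pt "0 0 -0.03 0 0 0 -1" --pt "0 0 -0.045 0 0 0 -1" --pt "0 0 -0.045 0 0 0 -1" --pt "0 0 -0.04 0 0 0 -1" --pt "0 0 0 0 0 0 -1" --pt "0 0 0 0 0 0 -1"

```text
t: 10.5
tcp_pos: [0.5674, 0.2595, 0.2471]
tool_rot: [0.368, 0.93, 0.002, 0.003]
force: [0.2, 0.0, -0.7]
finger_gap: -0.001
gripper_force: 0.0
```

```bash
python3 - <<'E'
from wm import *
d=snap('wrist'); np.savez('w3.npz',**d); s=manip.sense(); print(s['t'],s['tcp_pos'])
p=proj(d,(.6265,.268,.085))[0]; o=measure(d,p); print(p,o['ring'],o['home'])
t=snap('top'); o=measure(t,proj(t,(.6265,.268,.085))[0]); print('top',o['ring'],o['home'])
u,v=map(int,p); u=np.clip(u,100,412);v=np.clip(v,75,284); g=cv2.resize(d['image'][v-75:v+75,u-100:u+100],None,fx=4,fy=4,interpolation=cv2.INTER_CUBIC); cv2.imwrite('pics/w3.png',g[:,:,::-1]); print(u,v)
E
```

```text
10.55 [0.56621313 0.25914125 0.24528872]
[295.80610756 210.37512605] (0.6285266876220703, 0.2690242826938629, 0.05584181100130081, 0.057600487023591995, np.float64(0.08387220038885018)) [0.62622959 0.26833373]
top (0.6273519396781921, 0.2608085870742798, 0.04155613109469414, 0.05301818996667862, np.float64(0.08345765835049579)) [0.62765583 0.26150357]
295 210
```

View pics/w3.png

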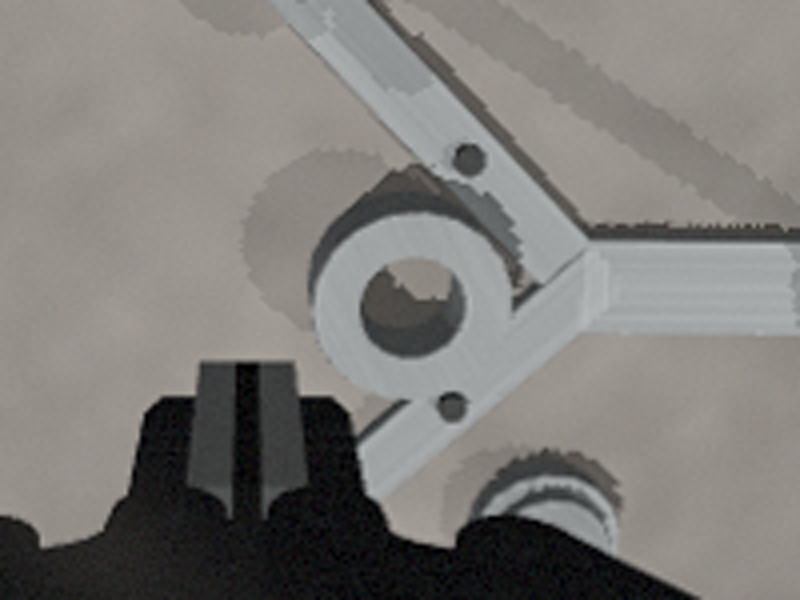

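The crop shows the ring (centre about (413,306)) now overlapping the lower rail's edge as it would when touching. I'll check both distances again.

```bash
python3 - <<'E'
from h import *
d=dict(np.load('w3.npz'))
f=lambda c: onplane(d,[(195+x/4-.375,135+y/4-.375) for x,y in c[0]],c[1])[:,:2]
A=f(([(282,0),(400,135),(538,283)],.068)); B=f(([(362,452),(408,404),(538,287)],.068)); C=f(([(413,306)],.085))[0]
print(C, f(([(413-100,306),(413+100,306)],.085)))
for L in(A,B):
    l=cv2.fitLine(L.astype(np.float32),cv2.DIST_L2,0,.01,.01).ravel(); n=np.array([-l[1],l[0]]); print(np.degrees(np.arctan2(l[1],l[0])),abs(n@(C-l[2:])))
E
```

```text
[0.62879614 0.26911352] [[0.60936154 0.2485302 ]
 [0.64830493 0.28975949]]
-0.26290855 0.02944685065985762
-86.48303 0.029288254548250004
```

Both distances are 29.3–29.5 mm, so the ring is home (it should be 29). Next is the torch.

Call:
drive_tool --pt "-0.008 -0.014 -0.03 0 0 0 0" --pt "-0.015 -0.026 -0.03 0 0 0 1" --pt "-0.0235 -0.04 0 0 0 0 1" --pt "-0.0235 -0.04 0 0 0 0 1" --pt "-0.0235 -0.04 0 0 0 0 1" --pt "-0.0235 -0.04 0 0 0 0 1" --pt "-0.0235 -0.04 0 0 0 0 1" --pt "-0.0235 -0.04 0 0 0 0 1" --pt "-0.0235 -0.04 0 0 0 0 1" --pt "-0.0235 -0.04 0 0 0 0 1"

```text
t: 11.6
tcp_pos: [0.4723, -0.1493, 0.3035]
tool_rot: [0.368, 0.93, 0.0, -0.001]
force: [1.1, -0.0, 0.7]
finger_gap: 1.0
gripper_force: 0.0
```

Call:
drive_tool --pt "-0.0235 -0.04 0 0 0 0 1" --pt "-0.0235 -0.04 0 0 0 0 1" --pt "-0.012 -0.02 0 0 0 0 1" --pt "0 0 0 0 0 8 1" --pt "0 0 0 0 0 8 1" --pt "0 0 0 0 0 8 1" --pt "0 0 0 0 0 0 1" --pt "0 0 0 0 0 0 1" --pt "0 0 0 0 0 0 1"

```text
t: 12.5
tcp_pos: [0.448, -0.2609, 0.3045]
tool_rot: [0.552, 0.834, 0.0, -0.001]
force: [0.6, 0.0, -0.6]
finger_gap: 1.004
gripper_force: 0.0
```

```bash
python3 - <<'E'
from h import *
d=snap('wrist'); save(d,'w4.png'); np.savez('w4.npz',**d); s=manip.sense(); print(s['t'],s['tcp_pos'],s['q'].round(2),R.from_quat(s['tool_rot']).as_matrix().round(3).tolist())
P=cloud(d); Z=P[...,2]
X,Y=P[...,0],P[...,1]; m=cv2.medianBlur(((Z>.158)&(Z<.175)&(abs(X-.445)<.05)&(abs(Y+.285)<.05)).astype(np.uint8),3)
c=max(cv2.findContours(m,cv2.RETR_EXTERNAL,cv2.CHAIN_APPROX_NONE)[0],key=cv2.contourArea).reshape(-1,2)
print(m.sum(),np.median(Z[m>0]),cv2.fitEllipse(onplane(d,c,.166)[:,:2].astype(np.float32)),c.mean(0))
m=cv2.medianBlur(((Z>.058)&(Z<.07)&(abs(X-.445)<.06)&(abs(Y+.285)<.06)).astype(np.uint8),3); print('rim',m.sum(),cv2.minEnclosingCircle(P[m>0][:,:2].astype(np.float32)),np.median(Z[m>0]))
E
```

```text
12.55 [ 0.44808682 -0.2609389   0.30480593] [-0.74  0.31  1.62 -0.    1.21 -1.14] [[-0.39, 0.921, -0.001], [0.921, 0.39, 0.001], [0.001, -0.0, -1.0]]
407 nan ((0.441095769405365, -0.28532591462135315), (0.022716039791703224, 0.0235767662525177), 177.91372680664062) [240.08064516 203.53225806]
rim 391 ((0.4416227340698242, -0.2866080701351166), 0.0249859057366848) nan
```

View pics/w4.png

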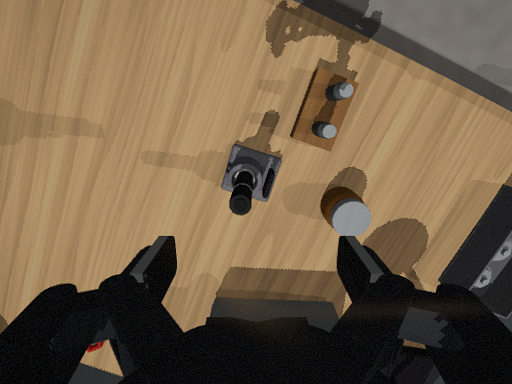

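The torch tail is at (240,204), which gives (0.441, −0.285), diameter about 23 mm; this matches the top view. The fingers straddle it clear of the gauges (upper right) and the jar (350,215).

Call:
drive_tool --pt "-0.01 -0.008 0 0 0 0 1" --pt "-0.01 -0.008 0 0 0 0 1" --pt "0 0 0.03 0 0 0 1" --pt "0 0 0.04 0 0 0 1" --pt "0 0 0.04 0 0 0 1" --pt "0 0 0.04 0 0 0 1" --pt "0 0 0.02 0 0 0 1" --pt "0 0 0.013 0 0 0 1" --pt "0 0 0 0 0 0 1" --pt "0 0 0 0 0 0 1"

```text
t: 13.55
tcp_pos: [0.4412, -0.2869, 0.1224]
tool_rot: [0.553, 0.833, -0.0, 0.0]
force: [0.1, -0.5, 0.4]
finger_gap: 1.0
gripper_force: 0.0
```

Call:
drive_tool --newtons 40 --pt "0 0 0 0 0 0 0.4" --pt "0 0 0 0 0 0 0" --pt "0 0 0 0 0 0 -0.3" --pt "0 0 0 0 0 0 -0.6" --pt "0 0 0 0 0 0 -0.9" --pt "0 0 0 0 0 0 -1" --pt "0 0 0 0 0 0 -1" --pt "0 0 0 0 0 0 -1" --pt "0 0 0 0 0 0 -1"

```text
t: 14.45
tcp_pos: [0.4412, -0.286, 0.1229]
tool_rot: [0.553, 0.833, -0.0, 0.0]
force: [-1.3, -0.2, 6.0]
finger_gap: 0.27
gripper_force: 39.1
```

Call:
drive_tool --pt "0 0 -0.01 0 0 0 -1" --pt "0 0 -0.02 0 0 0 -1" --pt "0 0 -0.025 0 0 0 -1" --pt "0 0 -0.025 0 0 0 -1" --pt "0 0 -0.025 0 0 0 -1" --pt "0 0 -0.025 0 0 0 -1" --pt "0 0 -0.025 0 0 0 -1" --pt "0 0 -0.025 0 0 0 -1" --pt "0 0 -0.015 0 0 0 -1" --pt "0 0 0 0 0 0 -1"

```text
t: 15.45
tcp_pos: [0.4421, -0.2863, 0.3197]
tool_rot: [0.553, 0.833, -0.0, 0.003]
force: [1.2, -0.3, -1.9]
finger_gap: 0.271
gripper_force: 39.4
```

Call:
drive_tool --pt "0.02 0.011 0 0 0 0 -1" --pt "0.038 0.021 0 0 0 0 -1" --pt "0.038 0.021 0 0 0 0 -1" --pt "0.038 0.021 0 0 0 0 -1" --pt "0.038 0.021 0 0 0 0 -1" --pt "0.038 0.021 0 0 0 0 -1" --pt "0.038 0.021 0 0 0 0 -1" --pt "0.038 0.021 0 0 0 0 -1" --pt "0.038 0.021 0 0 0 0 -1" --pt "0.038 0.021 0 0 0 0 -1"

```text
t: 16.45
tcp_pos: [0.484, 0.1274, 0.3161]
tool_rot: [0.553, 0.833, -0.001, -0.001]
force: [0.3, 0.2, -1.4]
finger_gap: 0.27
gripper_force: 39.4
```

Call:
drive_tool --pt "0.038 0.021 0 0 0 0 -1" --pt "0.026 0.014 0 0 0 0 -1" --pt "0.012 0.006 0 0 0 0 -1" --pt "0 0 0 -4 0 0 -1" --pt "0 0 0 -8 0 0 -1" --pt "0 0 0 -8 0 0 -1" --pt "0 0 0 -8 0 0 -1" --pt "0 0 0 -8 0 0 -1" --pt "0 0 0 -8 0 0 -1" --pt "0 0 0 0 0 0 -1"

```text
t: 17.45
tcp_pos: [0.4898, 0.2169, 0.3151]
tool_rot: [0.518, 0.787, 0.285, 0.176]
force: [-0.2, 0.5, -1.9]
finger_gap: 0.272
gripper_force: 39.8
```

```bash
cat > aim.py <<'E'
from h import *
s=manip.sense(); M=R.from_quat(s['tool_rot']).as_matrix(); print(s['t'],s['tcp_pos'],s['q'].round(2),s['finger_gap'],s['gripper_force'])
c=np.array([.627,.2685,.0725]); z=M[:,2]; print('tilt',np.degrees(np.arccos(-z[2])),'z',z.round(3))
print('ring centre in tool', (M.T@(c-s['tcp_pos'])).round(4), 'want 0,0,.207')
E
python3 aim.py
```

```text
17.45 [0.48977105 0.21685663 0.31507801] [ 0.09  0.15  2.04  0.65  0.36 -0.86] 0.2718576956283311 39.77541625499725
tilt 39.19420852050575 z [ 0.573  0.267 -0.775]
ring centre in tool [-0.0122 -0.0397  0.2804] want 0,0,.207
```

Call:
drive_tool --pt "0 0 0 -3 0 0 -1" --pt "0 0 0 0 0 0 -1" --pt "0 0 0 0 0 0 -1" --pt "0 0 0 0 0 0 -1"

```text
t: 17.85
tcp_pos: [0.4938, 0.218, 0.3181]
tool_rot: [0.511, 0.78, 0.307, 0.192]
force: [0.7, 0.7, -2.5]
finger_gap: 0.272
gripper_force: 39.8
```

```bash
python3 aim.py
```

```text
17.85 [0.49381332 0.21796661 0.31814833] [ 0.08  0.15  2.07  0.86  0.31 -1.07] 0.27197377463094846 39.83891844749451
tilt 42.47983113557765 z [ 0.613  0.283 -0.738]
ring centre in tool [-0.0112 -0.0609  0.2771] want 0,0,.207
```

Call:
drive_tool --pt "-0.001 -0.006 0.007 0 0 0 -1" --pt "-0.002 -0.011 0.0125 0 0 0 -1" --pt "-0.002 -0.011 0.0125 0 0 0 -1" --pt "-0.002 -0.011 0.0125 0 0 0 -1" --pt "-0.002 -0.011 0.0125 0 0 0 -1" --pt "-0.001 -0.007 0.008 0 0 0 -1" --pt "-0.001 -0.004 0.005 0 0 0 -1" --pt "0 0 0 0 0 0 -1" --pt "0 0 0 0 0 0 -1" --pt "0 0 0 0 0 0 -1"

```text
t: 18.85
tcp_pos: [0.4993, 0.211, 0.2292]
tool_rot: [0.51, 0.779, 0.308, 0.192]
force: [0.1, -0.9, -1.7]
finger_gap: 0.27
gripper_force: 39.8
```

```bash
python3 aim.py; python3 - <<'E'
from h import *
d=snap('scene'); np.savez('s2.npz',**d); g=cv2.resize(d['image'][120:345,150:450],None,fx=2.6,fy=2.6,interpolation=cv2.INTER_CUBIC); cv2.imwrite('pics/s2.png',g[:,:,::-1])
E
```

```text
18.85 [0.49933512 0.21101758 0.22923472] [ 0.06  0.36  2.18  1.97  0.27 -2.24] 0.2702721262606376 39.819647669792175
tilt 42.58543923378241 z [ 0.614  0.285 -0.736]
ring centre in tool [-0.0016 -0.0029  0.2101] want 0,0,.207
```

View pics/s2.png

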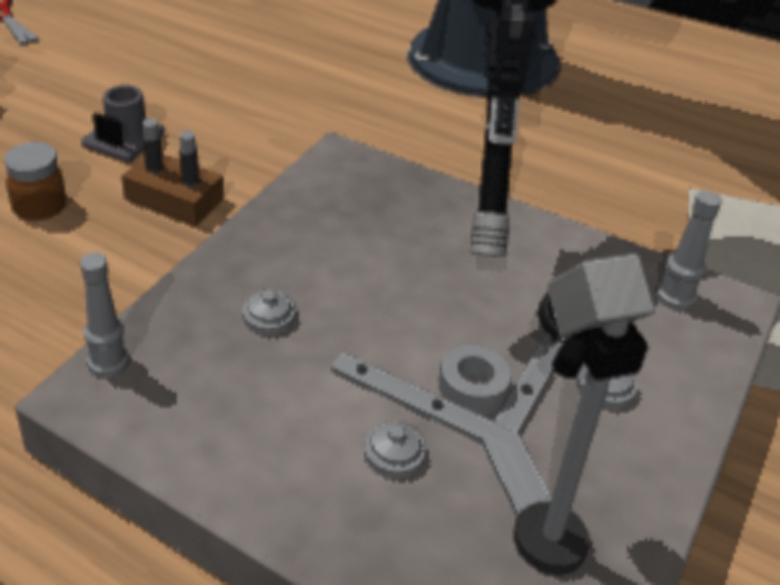

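The scene view shows the ring (475,378) in the corner of the stop, and the torch leaning with its lens (490,240) towards it, clear of the camera head; the dock is empty and the bystanders are standing. One numeric check of the torch axis in the gripper comes next.

```bash
python3 - <<'E'
from h import *
s=manip.sense(); M=R.from_quat(s['tool_rot']).as_matrix()
for n in('scene','top'):
    d=dict(np.load('s2.npz')) if n=='scene' else snap('top')
    q=(cloud(d).reshape(-1,3)-s['tcp_pos'])@M; t=q[(np.hypot(q[:,0],q[:,1])<.03)&(q[:,2]>.02)&(q[:,2]<.14)]
    l=cv2.fitLine(t.astype(np.float32),cv2.DIST_HUBER,0,.01,.01).ravel(); print(n,len(t),'dir',(l[:3]*np.sign(l[2])).round(3),'zmax',np.percentile(t[:,2],98).round(3))
    for lo in (.02,.05,.08):
        k=t[(t[:,2]>lo)&(t[:,2]<lo+.03)]; print(lo,len(k),k.mean(0).round(4))
    from wm import measure
    if n=='scene': o=measure(d,proj(d,(.632,.27,.085))[0]); print(o['ring'],o['home'])
a=manip.sense(); print(a['t'],a['tcp_pos']-s['tcp_pos'],a['qd'].round(4))
E
```

```text
scene 509 dir [-0.001  0.026  1.   ] zmax 0.11
0.02 149 [-0.0036  0.0103  0.0348]
0.05 159 [-0.0039  0.0104  0.065 ]
0.08 194 [-0.0039  0.0124  0.0952]
(0.6368666291236877, 0.2685379087924957, 0.05581846460700035, 0.05822618305683136, np.float64(0.08311406722585768)) [0.63185117 0.26830682]
top 177 dir [0.013 0.047 0.999] zmax 0.103
0.02 49 [-0.0043  0.0068  0.0365]
0.05 75 [-0.0027  0.0063  0.0674]
0.08 53 [-0.0033  0.0086  0.0924]
18.95 [-1.28273632e-04 -4.86895657e-05 -4.34395589e-05] [-0.0006  0.0007  0.0049  0.0072  0.0008 -0.007 ]
```

Call:
drive_tool --pt "0 0 0 0 0 0 -1" --pt "0 0 0 0 0 0 -1" --pt "0 0 0 0 0 0 -1" --pt "0 0 0 0 0 0 -1" --pt "0 0 0 0 0 0 -1"

```text
t: 19.45
tcp_pos: [0.4988, 0.2108, 0.2286]
tool_rot: [0.511, 0.779, 0.308, 0.191]
force: [0.3, -0.6, -1.8]
finger_gap: 0.272
gripper_force: 39.8
```

```bash
python3 aim.py; python3 -c "
from station import manip
print(manip.sign_off())"
```

```text
19.45 [0.4987765  0.2108221  0.22856056] [ 0.06  0.36  2.18  1.97  0.27 -2.24] 0.2716969494932907 39.81966733932495
tilt 42.51248667913223 z [ 0.613  0.284 -0.737]
ring centre in tool [-0.0017 -0.0018  0.21  ] want 0,0,.207
the job is handed in; nothing more can be done
None
```

I handed the job in at 19.5 s of the 69 s allowed, but `sign_off()` gave no verdict: the ring measured 29.3–29.5 mm from both stop faces (29 is touching), and the torch is held still in the air at about 42.5°, its lens about 10 cm from the ring and its axis within about 2 mm of the ring's middle by the tool pose.

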